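# Back off the locking ring of a consolidation cell

## Robot

A 6-joint arm with a two-finger parallel gripper is mounted at the origin on a cart in front of the work surface, level with it; the furniture and walls round the work are solid. World frame = base frame: x ahead of the robot, y to its left, z up, the work surface at z = 0. Lengths are in mm, angles in rad, forces in N, time in s.
With the tool pointing down it reaches from about 350 to 775 mm from the base axis. Payload 7.3 kg.
Tool frame: the origin (TCP) lies at the very end of the fingers, on their centre line; the grasp point (between the pads) lies 19 mm behind it (bot.grip_point_offset is the distance from the TCP to the grasp point, in mm); z points along the fingers, y is the line along which they close (so a half turn about z gives the same grasp; the last joint's range is limited). The gripper opens to 92 mm and grips with 3 to 60 N. Pads are 19 mm wide; open, the fingers measure 130 mm over their backs; the gripper's body (75 mm by 190 mm) begins 47 mm behind the grasp point.
Start: joints at [-1.44, 0.342, 1.524, -0, 1.275, -0.146], TCP at [143.493, -505.029, 226.741] pointing down, gripper open.
Joint ranges: [-2.53, 2.53], [-0.77, 2.02], [0.04, 2.7], [-1, 4.14], [0.28, 2.66], [-3.11, 3.11]. Speed limits (rad/s): [2.57, 2.57, 3.14, 3.14, 3.14, 3.14].

## Interface

Orientations are given as [roll, pitch, yaw] about the fixed x, y, z axes, in that order (R = Rz(yaw) Ry(pitch) Rx(roll)).
In Python, from plant import bot gives the robot as it stands. The module is installed in compiled form; this text tells all that it offers.
- The arm moves only by the shell command python3 -m jog 'ROWS' [OPENING]. ROWS is JSON, a list of rows, each a list of 6 numbers: the shift along the tool's x, y, z in mm, then the turn, a rotation vector about the tool's x, y, z in rad. In form: [[dx, dy, dz, rx, ry, rz], ...]. A call has 1 to 12 rows; each row shifts and turns the commanded pose from where the row before left it, along the tool's axes as they then stand; what a row does not reach is not made up. A row lasts 1/10 s, in which the tool goes at most 50 mm and 8.59 degrees, less where a joint would pass 70% of its speed; a pose out of reach is approached as far as the arm can. A call with a gripper value outside its range is refused whole. OPENING is the opening in per cent of the stroke, from 0 (shut) to 100 (fully open), set as the call begins (- or left out, the last holds). The fingers move at their own pace and stop on an object; the grip force is fixed at half the most. Time passes only in rows, so rows that do not move let the fingers close. It gives the time, the measured TCP pose, the force, the opening and the grip force at its end, in the units of the state.
- bot.get_obs(): the state, without advancing time (a new reading comes with each control period).
- bot.capture(name): name is "side" or "top" or "wrist"; returns the picture (480x640x3 uint8, red, green, blue); there is no depth.
- bot.camera_model(name): a dict with "fx", "fy", "cx", "cy" (pixels), "dist_coeffs" ([k1, k2, p1, p2, k3] as OpenCV has them; the pictures are not rectified), "position" and "orientation" of the camera in the world; the wrist camera has in their place "T_tool_cam" (4x4, takes a point from camera to tool coordinates, whose origin is the TCP and whose axes are the flange's). Camera axes: x right, y down, z forward; pixel columns grow to the right and rows downward; lengths in mm; the calibration is good to about 2 mm. A picture is of the moment at which its call begins: read the wrist's pose just before it. camera_model takes no time and is no camera call.
- bot.close_job(): hands the job in; it is judged then, once.
Trained networks look in the newest picture that a camera, given by its name, has taken for a name from the list of things; names that differ only in an ending like _2 or _b are one class to them, and where a whole thing is asked for, a point or a joint stands for the part that bears it (a point fixed in the world has none). Each returns a list of dicts, best first, with "p" (0 to 1); they miss things now and then, are a little off and sometimes report something else, mostly with a low value. They report only what shows in the picture. A call takes as long as a camera call.
- bot.outline_of(target, camera): "mask" (480x640 bool, what is visible of it) and "pixel" ([column, row] in pixels, amid what is visible of it).
The state is a dict: "time": time; "joint_positions": joint angles; "dq": joint speeds; "tau": joint torques, N m; "tool_pos": TCP position; "tcp_rot": TCP orientation; "contact_force": force on the tool from outside, world axes, zero at the start; "moment": the same for the moment, N m; "grip_width": finger opening in mm; "finger_force": force on a finger pad.
Only numpy, scipy, OpenCV 4.12 (cv2) and the standard library are available. Lean on these libraries where they do the work, as an engineer would, in place of code of your own. Each camera call takes 0.05 s, during which the arm holds its last target. There are 200 camera calls.

## Task

Loosen the knurled locking ring on top of the small metal cell by two full turns, counter-clockwise seen from above, rolling it round with a fingertip against its rim; do not pinch the ring between the fingers and do not press hard. Stop at two turns, with the bar on the ring back over the pointer on the cell, and leave the ring at rest and the things lying around untouched.

Things in the scene. Friction and masses are not known exactly. Their poses are not given: they have to be found in the camera images.
- cell: Aluminium cell bolted to the bench, fixed. Origin: centre of its underside, z up the axis. Flange 108 mm across, 10 high; body at most 76 mm across; brass neck 56 mm across, top at z = 130 mm. Steel pointer along its +x: 7 mm wide, ends 54.5 mm from the axis, top at z = 90 mm, just under the ring. Drain stub along +y to 59 mm from the axis, at z = 48 mm.
- lock_ring (a joint): Angle of the knurled ring, rad; 0 = screwed down tight (the start), grows counter-clockwise seen from above (loosening): one turn 6.283, two turns 12.566; end stops at 0 and 18.85. Turns against a steady friction of about 0.07 N m and stays where it is left.
- ring_top (a point): Centre of the ring's flat top, on the axis. Dark steel ring 22 mm high, 77 mm across, with 24 upright round ribs (radius 3.2 mm, centred on that 77 mm circle) that make it 83 mm across. Top at z = 114.5 mm when tight; it climbs 4 mm a turn, to 122.5 mm after two. The brass neck stands through its middle to 130 mm.
- ring_mark (a point): Top of the raised steel index bar on the ring's top face, 33.5 mm from the axis (10 mm long radially, 5 mm wide, 3.5 mm high). It lies over the cell's pointer when the ring is tight and again after each full turn.
- sample_cap: Bystander: loose aluminium sample cap with a side stub, 62 x 81 x 36 mm, standing beyond the cell; origin at the centre of its underside.
- ptfe_tape: Bystander: loose black roll of tape, 59 mm across, 19 mm high, lying beyond the cell; origin at the centre of its underside.
- weight_a: Bystander: loose brass weight with a neck, 36 mm across, 40 mm high, standing between the robot and the cell; origin at the centre of its underside.

How it is judged (in metres and radians):
On the way:
1. the ring has been loosened by a first full turn, and not yet by two (value of joint lock_ring between 6.28 and 11.5 rad), for 0.1 s.
At the end, for the whole second after the job is handed in: The ring stands two full turns from tight (12.57 rad, within 0.5 rad) and at rest; the sample cap, tape and weight are within 15 mm of where they were (value of joint lock_ring between 12.07 and 13.07 rad and velocity of joint lock_ring between -0.1 and 0.1 rad/s and distance of each of sample_cap, ptfe_tape, weight_a from where it was at the start of the episode below 0.015 m); the robot touches nothing.
It fails at once if the ring is straddled and pinched (fingers on it with the grasp point within 20 mm of its axis) (horizontal distance between the grasp point and ring_top below 0.02 m and contact force between the fingers and cell above 0.5 N).
It fails at once if the cell or its ring is pressed with more than 40 N (contact force between the fingers and cell above 40 N).
It fails at once if the ring is unscrewed far beyond two turns (more than 13.8 rad) (value of joint lock_ring above 13.8 rad).
It fails at once if a bystander is shifted or lifted by more than 15 mm (distance of any of sample_cap, ptfe_tape, weight_a from where it was at the start of the episode above 0.015 m).
It also fails if it takes over 61 s, if anything falls off the work surface, if the arm or the gripper's body presses on something with over 40 N, if the wrist force passes 120 N, or if a joint passes its speed limit or range.

## Working session

There is one attempt and no reset: what is moved stays moved. The work goes in short steps, Python scripts to look and compute and a shell command to move; the robot and the scene stay as the last step left them, time stands still between calls to the robot, and variables do not carry over. Pictures are saved under pics/ and viewed, at most 10 in all, crops included, and the job is handed in when it is done.

```bash
mkdir -p pics
python3 - <<'E'
from plant import bot
import cv2,numpy as np
o=bot.get_obs();print({k:np.round(v,3).tolist() for k,v in o.items()})
for c in ("top","side"):
    im=bot.capture(c);cv2.imwrite(f"pics/{c}0.png",im[:,:,::-1])
    m=bot.camera_model(c);print(c,m)
    for t in ("cell","lock_ring","ring_mark","weight_a","sample_cap","ptfe_tape"):
        r=bot.outline_of(t,c)
        print(t,[(round(x["p"],2),np.round(x["pixel"]).tolist(),int(x["mask"].sum())) for x in r[:2]])
E
```

```text
{'time': 0.0, 'joint_positions': [-1.44, 0.343, 1.525, -0.0, 1.275, -0.146], 'dq': [-0.001, 0.0, 0.0, 0.0, 0.0, 0.0], 'tau': [0.0, -43.123, -24.422, 0.072, 0.056, -0.0], 'tool_pos': [143.43, -504.591, 226.035], 'tcp_rot': [-3.14, -0.0, 0.277], 'contact_force': [1.253, -1.018, 0.434], 'moment': [0.012, -0.0, -0.006], 'finger_force': 0.0, 'grip_width': 91.859}
top {'fx': 553.0220883861032, 'fy': 553.0220883861032, 'cx': 328.74087506510733, 'cy': 242.2503277993574, 'dist_coeffs': array([-0.13183939,  0.        ,  0.        ,  0.        ,  0.        ]), 'position': array([ 413.07002392, -315.87353389, 1110.58154356]), 'orientation': array([-3.04886894,  0.0054955 , -1.56852596])}
cell [(0.93, [325.0, 250.0], 2324)]
lock_ring [(0.85, [331.0, 260.0], 854)]
ring_mark [(0.52, [356.0, 364.0], 281)]
weight_a [(0.57, [354.0, 367.0], 297)]
sample_cap [(0.56, [297.0, 148.0], 842)]
ptfe_tape [(0.73, [370.0, 141.0], 418)]
side {'fx': 564.8503801816884, 'fy': 564.8503801816884, 'cx': 328.6426194616648, 'cy': 250.79852450283582, 'dist_coeffs': array([0.05919662, 0.        , 0.        , 0.        , 0.        ]), 'position': array([  120.21197499, -1079.94681789,   413.52318752]), 'orientation': array([-1.94156767, -0.02074494, -0.44994289])}
cell [(0.81, [327.0, 268.0], 4169)]
lock_ring [(0.66, [325.0, 241.0], 873)]
ring_mark [(0.61, [324.0, 241.0], 820)]
weight_a [(0.72, [199.0, 331.0], 614)]
sample_cap [(0.95, [413.0, 255.0], 794)]
ptfe_tape [(0.66, [457.0, 284.0], 661)]
```

Run:
```python
import cv2,numpy as np
a=cv2.imread("pics/top0.png")[100:420,200:480];b=cv2.imread("pics/side0.png")[130:400,130:530]
cv2.imwrite("pics/c1.png",np.hstack([cv2.resize(a,(525,600)),np.zeros((600,1,3),np.uint8)])); cv2.imwrite("pics/c2.png",cv2.resize(b,(800,540)))
```

```text
(no output)
```

View pics/c1.png

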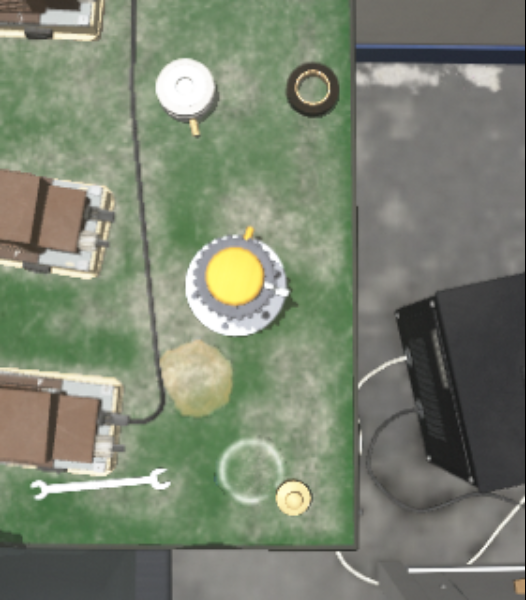

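View pics/c2.png

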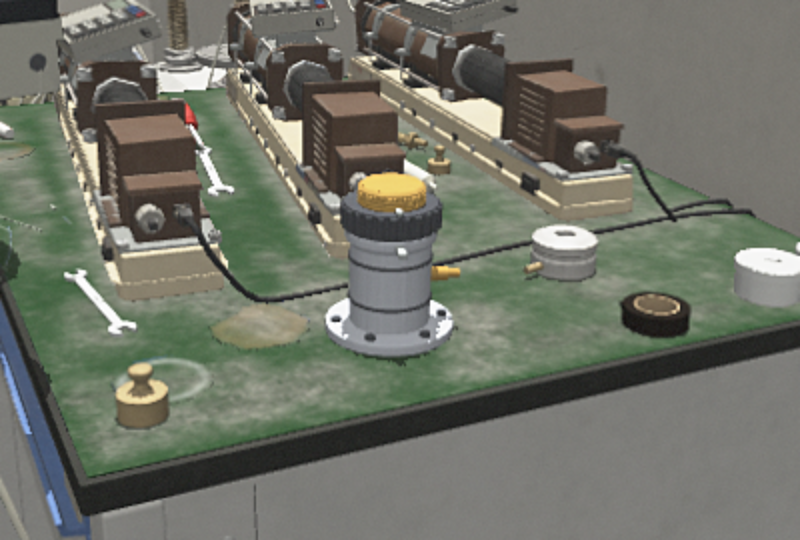

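Top crop: the cell is at about (326,248) px with its pointer to the right (world −y). The machines stand to its left (+y), and the weight, cap and tape are well clear. The side crop confirms the cell with weight, cap and tape standing apart from it, and shows the machines are tall, so I'll drive the ring on the −y half.

```bash
cat > h.py <<'E'
from plant import bot
import numpy as np,cv2
from scipy.spatial.transform import Rotation as Rn
def pose(c,o=None):
    m=bot.camera_model(c)
    if c!="wrist": return m,Rn.from_euler("xyz",m["orientation"]).as_matrix(),np.array(m["position"])
    T=np.array(m["T_tool_cam"]);R=Rn.from_euler("xyz",o["tcp_rot"]).as_matrix()
    return m,R@T[:3,:3],R@T[:3,3]+o["tool_pos"]
def K(m): return np.array([[m["fx"],0,m["cx"]],[0,m["fy"],m["cy"]],[0,0,1]])
def at_z(c,px,z,o=None):
    m,R,p=pose(c,o)
    u=cv2.undistortPoints(np.array(px,float).reshape(-1,1,2),K(m),np.array(m["dist_coeffs"]))[:,0]
    d=np.c_[u,np.ones(len(u))]@R.T
    return p+d*((z-p[2])/d[:,2])[:,None]
def proj(c,P,o=None):
    m,R,p=pose(c,o); q=(np.atleast_2d(P)-p)@R
    return cv2.projectPoints(q,np.zeros(3),np.zeros(3),K(m),np.array(m["dist_coeffs"]))[0][:,0]
def circ(c,im,z,lo,hi,o=None,box=None):
    hsv=cv2.cvtColor(im,cv2.COLOR_RGB2HSV); M=cv2.inRange(hsv,lo,hi)
    if box is not None: B=np.zeros_like(M); x0,x1,y0,y1=box;B[y0:y1,x0:x1]=255;M&=B
    M=cv2.morphologyEx(M,cv2.MORPH_OPEN,np.ones((3,3)))
    k=max(cv2.findContours(M,0,1)[0],key=cv2.contourArea)
    P=at_z(c,cv2.convexHull(k)[:,0]+0.0,z,o)[:,:2]
    (x,y),r=cv2.minEnclosingCircle(P.astype(np.float32)); mm=cv2.moments(k)
    cen=at_z(c,[[mm["m10"]/mm["m00"],mm["m01"]/mm["m00"]]],z,o)[0,:2]
    return np.round([x,y,r,*cen],1)
E
python3 - <<'E'
from h import *
im=cv2.imread("pics/top0.png")[:,:,::-1].copy()
print("top",circ("top",im,130,(15,120,120),(32,255,255),box=(295,360,215,285)))
im=cv2.imread("pics/side0.png")[:,:,::-1].copy()
print("side",circ("side",im,130,(15,120,120),(32,255,255),box=(300,350,210,245)))
print(at_z("top",[[200+285/1.875,100+292/1.875]],90), at_z("top",[[261,248]],100),at_z("side",[[130+150/2,130+100/2]],0))
E
```

```text
top [ 495.8 -303.3   27.6  495.9 -303.2]
side [ 485.5 -322.7   46.8  485.5 -323.9]
[[ 482.99533539 -353.12244188   90.        ]] [[ 496.19786059 -185.59169785  100.        ]] [[505.47070707 526.19730044   0.        ]]
```

```bash
python3 -m jog '[[0,0,0,0,0,0]]' 0
```

```text
time: 0.8
tool_pos: [143.5, -505.0, 226.8]
tcp_rot: [3.141, 0.0, 0.277]
contact_force: [-0.1, 0.3, 0.4]
grip_width: 87.3
finger_force: 0.0
```

```bash
python3 -m jog '[[32,-11,0,0,0,0],[32,-11,0,0,0,0],[32,-11,0,0,0,0],[32,-11,0,0,0,0],[32,-11,0,0,0,0],[32,-11,0,0,0,0],[32,-11,0,0,0,0],[32,-11,0,0,0,0],[32,-12,0,0,0,0],[32,-12,0,0,0,0]]' 0; python3 -m jog '[[0,0,0,0,0,0.133],[0,0,0,0,0,0.133],[0,0,0,0,0,0.133],[0,0,0,0,0,0.133],[0,0,0,0,0,0.133],[0,0,0,0,0,0.133],[0,0,0,0,0,0.132],[0,0,0,0,0,0.132],[0,0,0,0,0,0]]' 0
python3 - <<'E'
from h import *
o=bot.get_obs();im=bot.capture("wrist");cv2.imwrite("pics/w1.png",im[:,:,::-1])
print({k:np.round(o[k],3).tolist() for k in ("time","joint_positions","tool_pos","tcp_rot","grip_width","contact_force")})
print(bot.camera_model("wrist"))
P=[[496+54.5*np.cos(a),-303+54.5*np.sin(a),90] for a in (0,-1.57)]+[[496,-303,130]]
print(proj("wrist",P,o).round())
print(proj("wrist",[[*o["tool_pos"]]],o).round())
E
```

```text
time: 1.8
tool_pos: [421.8, -308.9, 226.8]
tcp_rot: [3.141, -0.0, 0.277]
contact_force: [-0.3, -0.1, -0.9]
grip_width: 8.0
finger_force: 0.0
time: 2.7
tool_pos: [420.7, -309.9, 226.7]
tcp_rot: [3.142, -0.0, -0.786]
contact_force: [-1.0, -0.7, -0.4]
grip_width: 0.4
finger_force: 0.0
{'time': 2.7, 'joint_positions': [-0.782, 0.337, 1.531, -0.0, 1.273, 1.576], 'tool_pos': [420.698, -309.856, 226.74], 'tcp_rot': [3.142, -0.0, -0.786], 'grip_width': 0.4, 'contact_force': [-0.986, -0.694, -0.448]}
{'fx': 372.637173509751, 'fy': 372.637173509751, 'cx': 312.3328667031154, 'cy': 244.49227474645977, 'dist_coeffs': array([-0.02826888,  0.        ,  0.        ,  0.        ,  0.        ]), 'T_tool_cam': array([[-2.75413965e-04, -9.59024474e-01, -2.83323104e-01,
         7.64140911e+01],
       [ 9.99999250e-01,  7.39900668e-05, -1.22253370e-03,
         5.47835414e-01],
       [ 1.19340283e-03, -2.83323229e-01,  9.59023735e-01,
        -1.57734642e+02],
       [ 0.00000000e+00,  0.00000000e+00,  0.00000000e+00,
         1.00000000e+00]])}
[[184. 121.]
 [286. 120.]
 [226. 178.]]
[[312. 306.]]
```

View pics/w1.png

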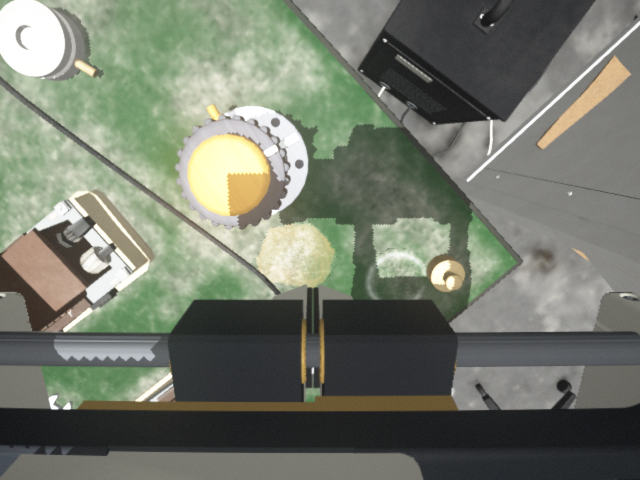

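Run:
```python
from h import *
im=cv2.imread("pics/w1.png")
c=im[265:405,240:385];c=cv2.convertScaleAbs(c,alpha=2.5,beta=20);cv2.imwrite("pics/w1c.png",cv2.resize(c,(580,560)))
rgb=im[:,:,::-1].copy();o=dict(tool_pos=np.array([420.698,-309.856,226.74]),tcp_rot=[3.142,0,-.786])
print(circ("wrist",rgb,130,(12,90,80),(32,255,255),o,(170,290,110,230)))
R=Rn.from_euler("xyz",o["tcp_rot"]).as_matrix()
for x,y,z in [(9.5,-19,0),(9.5,19,0),(-9.5,-19,0),(9.5,-19,-40),(9.5,0,0)]: print(x,y,z,proj("wrist",R@[x,y,z]+o["tool_pos"],o).round())
```

```text
[ 494.9 -306.1   27.3  482.9 -309.6]
9.5 -19 0 [[270. 287.]]
9.5 19 0 [[353. 287.]]
-9.5 -19 0 [[271. 324.]]
9.5 -19 -40 [[258. 331.]]
9.5 0 0 [[312. 287.]]
```

View pics/w1c.png

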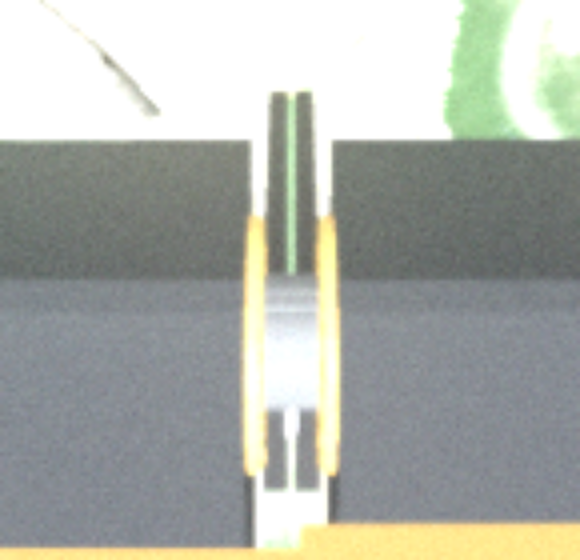

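Run:
```python
from h import *
im=bot.capture("side");o=bot.get_obs();u,v=proj("side",o["tool_pos"])[0].astype(int);print(u,v)
x0,y0=u-110,max(v-110,0)
cv2.imwrite("pics/s2.png",cv2.resize(im[y0:v+55,x0:u+110,::-1],(800,600)))
print(x0,y0)
for h in (0,19,40,66): print(h,proj("side",o["tool_pos"]+[0,0,h]).round(1))
```

```text
282 165
172 55
0 [[282.5 165.6]]
19 [[282.3 152.7]]
40 [[282.2 138.3]]
66 [[282.  119.9]]
```

View pics/s2.png

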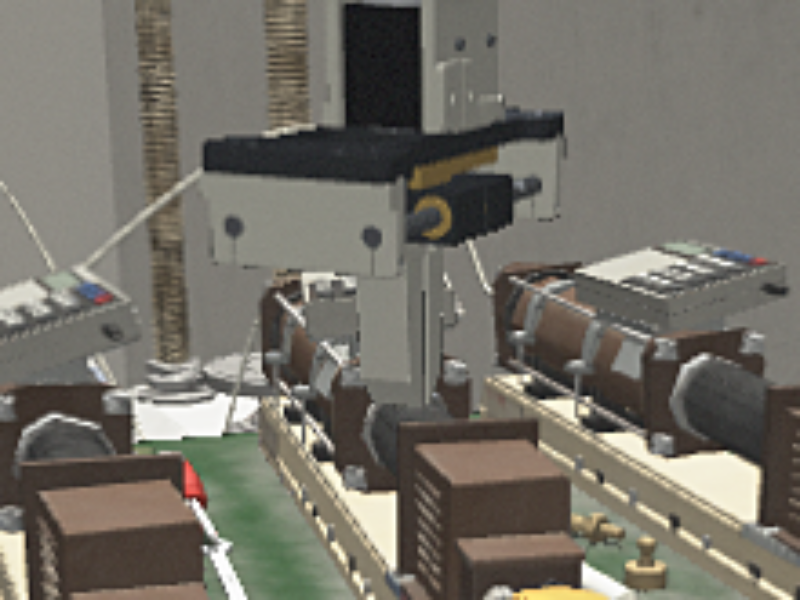

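Run:
```python
import cv2
im=cv2.imread("pics/w1.png")
cv2.imwrite("pics/w1d.png",cv2.resize(im[272:306,255:370],(805,238)[:2] if 0 else (798,236),interpolation=cv2.INTER_NEAREST))
```

```text
(no output)
```

View pics/w1d.png

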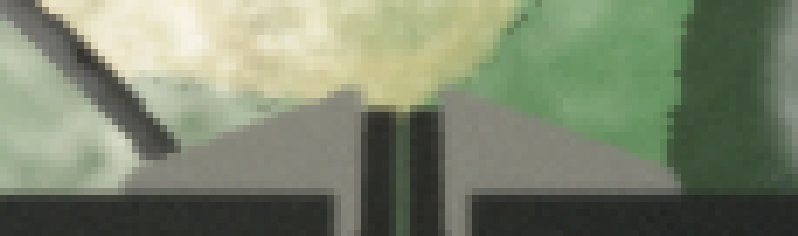

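The crop shows the fingers wedge-shaped at the tip, widening to a 38×19 mm box about 10 mm up. With the TCP at z≈97 the box corner meets the upper part of the rim. Next I go down at a standoff on the robot's side of the ring.

```bash
python3 -m jog '[[0.9,0.9,30,0,0,0],[0,0,34,0,0,0],[0,0,34,0,0,0],[0,0,31.7,0,0,0],[0,0,0,0,0,0]]' 0; python3 -m jog '[[2.8,-2.8,0,0,0,0],[2.8,-2.8,0,0,0,0],[2.1,-2.1,0,0,0,0],[0,0,0,0,0,0]]'; python3 -m jog '[[0.7,-0.7,0,0,0,0],[0.7,-0.7,0,0,0,0],[0,0,0,0,0,0]]'
```

```text
time: 3.3
tool_pos: [418.6, -309.2, 93.4]
tcp_rot: [3.142, 0.008, -0.783]
contact_force: [0.3, 0.5, -0.4]
grip_width: 0.3
finger_force: 0.0
time: 3.7
tool_pos: [432.6, -311.6, 98.3]
tcp_rot: [-3.142, -0.003, -0.784]
contact_force: [-0.4, 0.3, 0.7]
grip_width: 0.5
finger_force: 0.0
time: 4.0
tool_pos: [433.7, -311.2, 97.2]
tcp_rot: [3.142, -0.0, -0.785]
contact_force: [-0.2, -0.5, -0.1]
grip_width: 0.8
finger_force: 0.0
```

```bash
for i in 1; do python3 -m jog '[[0.7,-0.7,0,0,0,0],[0,0,0,0,0,0],[0,0,0,0,0,0]]'; python3 -m jog '[[0.7,-0.7,0,0,0,0],[0,0,0,0,0,0],[0,0,0,0,0,0]]'; done
```

```text
time: 4.3
tool_pos: [434.5, -311.1, 97.0]
tcp_rot: [3.142, 0.0, -0.785]
contact_force: [-0.1, 0.4, -0.8]
grip_width: 0.4
finger_force: 0.0
time: 4.6
tool_pos: [435.6, -311.1, 97.0]
tcp_rot: [3.142, -0.0, -0.785]
contact_force: [0.4, -0.0, -0.3]
grip_width: 0.3
finger_force: 0.0
```

```bash
python3 -m jog '[[2.39,1.81,0,0,0,-0.05],[2.39,1.81,0,0,0,-0.05],[2.39,1.81,0,0,0,-0.05],[2.39,1.81,0,0,0,-0.05]]';  python3 -m jog '[[2.39,1.81,0,0,0,-0.05],[2.39,1.81,0,0,0,-0.05],[0,0,0,0,0,0]]'
python3 - <<'E'
from h import *
o=bot.get_obs();im=bot.capture("wrist");cv2.imwrite("pics/w2.png",cv2.resize(im[60:420,90:510,::-1],(700,600)))
print(o["tool_pos"],o["tcp_rot"],o["contact_force"])
E
```

```text
time: 5.0
tool_pos: [438.1, -322.9, 97.0]
tcp_rot: [3.142, -0.0, -0.583]
contact_force: [-0.7, 0.1, 0.9]
grip_width: 0.8
finger_force: 0.0
time: 5.3
tool_pos: [440.3, -328.7, 97.0]
tcp_rot: [3.141, -0.0, -0.485]
contact_force: [0.3, -0.1, 0.2]
grip_width: 0.8
finger_force: 0.0
[ 440.29804146 -328.72938365   97.01823864] [ 3.14141034e+00 -2.58862360e-04 -4.84961586e-01] [ 0.28959339 -0.14705669  0.18051391]
```

View pics/w2.png

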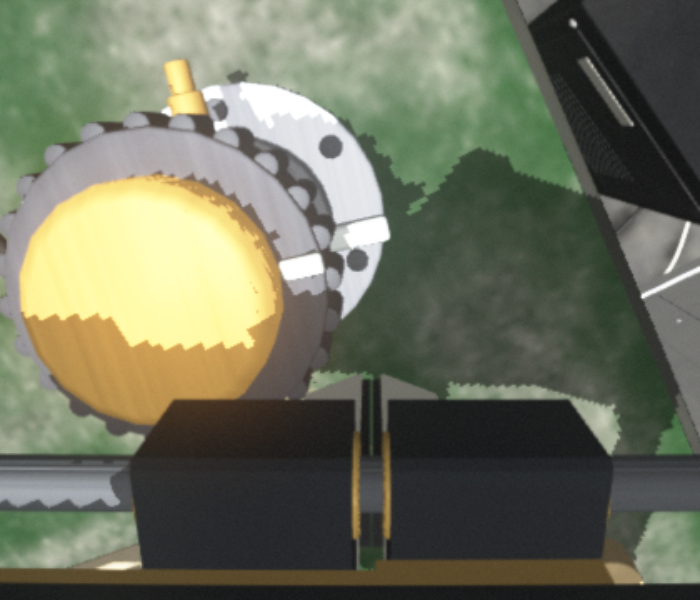

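Run:
```python
from h import *
o=dict(tool_pos=np.array([440.298,-328.729,97.018]),tcp_rot=[3.1414,-.0003,-.48496])
im=cv2.cvtColor(cv2.resize(cv2.imread("pics/w2.png"),(420,360)),cv2.COLOR_BGR2RGB)
full=np.zeros((480,640,3),np.uint8);full[60:420,90:510]=im
print(circ("wrist",full,130,(12,90,60),(32,255,255),o,(95,268,140,325)))
k=lambda x,y:[90+x*.6,60+y*.6]
# neck top edge: fit circle by eye points
P=at_z("wrist",[k(20,275),k(150,177),k(281,300),k(60,205),k(250,220)],130,o)[:,:2]
s=np.linalg.lstsq(np.c_[2*P,np.ones(5)],(P**2).sum(1),rcond=None)[0];print(s[:2],np.sqrt(s[2]+s[:2]@s[:2]))
print("mark",at_z("wrist",[k(302,267)],118,o),"pointer end",at_z("wrist",[k(388,228)],90,o))
print("finger corner proj",proj("wrist",[*( [440.3,-328.7]+np.array([[np.cos(-.485),np.sin(-.485)],[np.sin(-.485),-np.cos(-.485)]]).T@[9.5,-19]),110],o))
```

```text
[ 496.3 -307.2   28.6  498.1 -307.8]
[ 496.15821296 -306.63621538] 27.7564509568367
mark [[ 487.53851345 -336.50186731  118.        ]] pointer end [[ 482.01013776 -356.28486807   90.        ]]
finger corner proj [[266.75436883 298.94352547]]
```

Crop shows the bar (302,267) still in line with the pointer (365,232): the ring has not turned, and the visible finger corner is about 2 mm narrower than assumed. I'll move in 2 mm and orbit again.

```bash
python3 -m jog '[[0.7,-1,0,0,0,0],[0.6,-0.9,0,0,0,0],[0,0,0,0,0,0]]'; python3 -m jog '[[2.26,1.81,0,0,0,-0.05],[2.26,1.81,0,0,0,-0.05],[2.26,1.81,0,0,0,-0.05]]';  python3 -m jog '[[2.26,1.81,0,0,0,-0.05],[2.26,1.81,0,0,0,-0.05],[2.26,1.81,0,0,0,-0.05]]'
```

```text
time: 5.65
tool_pos: [441.4, -327.3, 96.9]
tcp_rot: [3.141, 0.002, -0.485]
contact_force: [-4.1, -1.3, 0.3]
grip_width: 0.4
finger_force: 1.7
time: 5.95
tool_pos: [445.1, -334.7, 96.8]
tcp_rot: [-3.141, 0.003, -0.333]
contact_force: [-4.8, -0.4, 0.0]
grip_width: 0.6
finger_force: 2.3
time: 6.25
tool_pos: [450.3, -342.1, 96.9]
tcp_rot: [-3.141, 0.002, -0.183]
contact_force: [-4.6, -0.7, 1.6]
grip_width: 0.7
finger_force: 2.1
```

```bash
python3 -m jog '[[4.61,3.5,0,0,0,-0.1],[4.61,3.5,0,0,0,-0.1],[4.61,3.5,0,0,0,-0.1],[4.61,3.5,0,0,0,-0.1],[4.61,3.5,0,0,0,-0.1]]'
cat > m.py <<'E'
from h import *
C=np.array([496,-305.8])
o=bot.get_obs();bot.capture("wrist");p=o["tool_pos"];psi=o["tcp_rot"][2]
ph=psi+np.pi/4-np.pi;f=o["contact_force"]
t=np.array([np.cos(psi),np.sin(psi)]);n=np.array([np.sin(psi),-np.cos(psi)]);d=C-p[:2]
cor=p[:2]+9.5*t-16.5*n-C
print("t",o["time"],"psi",psi.round(3),"c_tool",(d@t).round(1),(d@n).round(1),"corner r",np.hypot(*cor).round(2),"phi",np.degrees(np.arctan2(cor[1],cor[0])).round(1),"Frad",(f[0]*np.cos(ph)+f[1]*np.sin(ph)).round(1),"Ftan",(-f[0]*np.sin(ph)+f[1]*np.cos(ph)).round(1),"Fz",f[2].round(1),"z",p[2].round(1),"j6",o["joint_positions"][5].round(2))
E
python3 m.py
```

```text
time: 6.75
tool_pos: [473.8, -359.6, 97.1]
tcp_rot: [3.141, 0.001, 0.318]
contact_force: [-3.2, -2.4, 1.9]
grip_width: 0.2
finger_force: 1.7
t 6.75 psi 0.318 c_tool 37.9 -44.1 corner r 39.6 phi -117.5 Frad 3.5 Ftan -1.7 Fz 1.9 z 97.1 j6 0.48
```

```bash
python3 -m jog '[[4.61,3.5,0,0,0,-0.1],[4.61,3.5,0,0,0,-0.1],[4.61,3.5,0,0,0,-0.1],[4.61,3.5,0,0,0,-0.1],[4.61,3.5,0,0,0,-0.1],[4.61,3.5,0,0,0,-0.1],[4.61,3.5,0,0,0,-0.1],[4.61,3.5,0,0,0,-0.1]]'; python3 m.py
```

```text
time: 7.6
tool_pos: [519.7, -359.5, 97.6]
tcp_rot: [3.139, 0.002, 1.116]
contact_force: [-1.3, -3.2, 1.9]
grip_width: 0.2
finger_force: 1.9
t 7.6 psi 1.116 c_tool 37.9 -44.9 corner r 40.1 phi -71.0 Frad 2.6 Ftan -2.2 Fz 1.9 z 97.6 j6 -0.27
```

```bash
python3 -m jog '[[4.8,3.2,0,0,0,-0.1],[4.8,3.2,0,0,0,-0.1],[4.61,3.5,0,0,0,-0.1],[4.61,3.5,0,0,0,-0.1],[4.61,3.5,0,0,0,-0.1],[4.61,3.5,0,0,0,-0.1],[4.61,3.5,0,0,0,-0.1]]'; python3 m.py;  python3 -m jog '[[4.61,3.5,0,0,0,-0.1],[4.61,3.5,0,0,0,-0.1],[4.61,3.5,0,0,0,-0.1],[4.61,3.5,0,0,0,-0.1],[4.61,3.5,0,0,0,-0.1],[4.61,3.5,0,0,0,-0.1],[0,0,0,0,0,0]]'; python3 m.py
python3 - <<'E'
from h import *
im=bot.capture("top");cv2.imwrite("pics/t2.png",cv2.resize(im[190:310,260:400,::-1],(700,600)))
E
```

```text
time: 8.35
tool_pos: [549.6, -332.2, 98.3]
tcp_rot: [3.137, 0.006, 1.815]
contact_force: [3.9, -5.6, 1.6]
grip_width: 0.4
finger_force: 3.4
t 8.35 psi 1.815 c_tool 38.5 -45.6 corner r 41.12 phi -30.9 Frad 6.2 Ftan -2.8 Fz 1.6 z 98.3 j6 -0.91
time: 9.1
tool_pos: [556.2, -296.5, 98.7]
tcp_rot: [3.138, 0.008, 2.414]
contact_force: [8.9, -0.3, 1.4]
grip_width: 0.6
finger_force: 3.7
t 9.1 psi 2.414 c_tool 38.8 -47.0 corner r 42.3 phi 4.4 Frad 8.9 Ftan -0.8 Fz 1.4 z 98.7 j6 -1.46
```

View pics/t2.png

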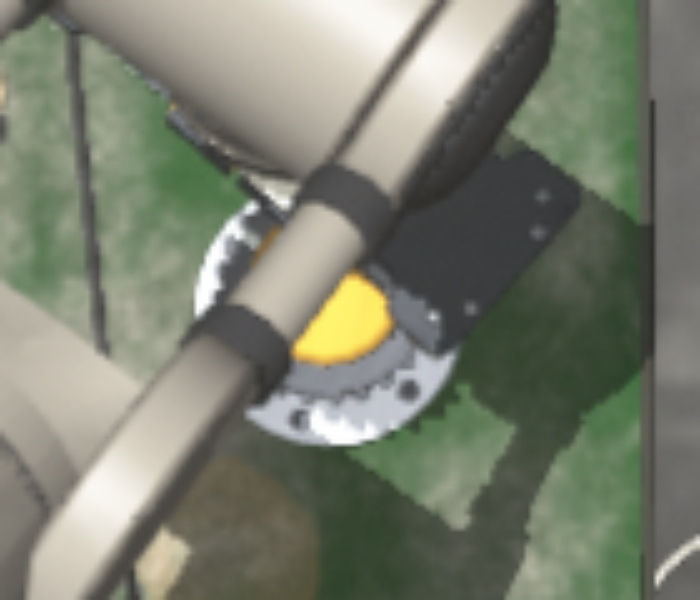

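```bash
sed -i 's/496,-305.8/497.3,-305.8/' m.py
cat > mk.py <<'E'
import sys
from h import *
C=np.array([497.3,-305.8]); turned=float(sys.argv[1]); zt=118+4*turned/6.283
o=bot.get_obs();im=bot.capture("wrist");g=im.min(2).astype(np.float32)
a=np.radians(np.arange(-180,180,2)); S=[]
for r in (30.5,33.5,36.5):
    px=proj("wrist",np.c_[C[0]+r*np.cos(a),C[1]+r*np.sin(a),0*a+zt],o).astype(np.float32)
    S.append(cv2.remap(g,px[:,:1].copy(),px[:,1:].copy(),cv2.INTER_LINEAR,borderValue=0)[:,0])
S=np.mean(S,0);i=np.argsort(-S)[:6];print("bar cand deg",[(int(round(np.degrees(a[k]))),int(S[k])) for k in i],"inview",int(((px[:,0]>0)&(px[:,0]<640)&(px[:,1]>0)&(px[:,1]<300)).sum()*2))
cv2.imwrite(f"pics/mk{o['time']:.2f}.png",im[:,:,::-1])
E
python3 -m jog '[[-3,3,0,0,0,0],[-2.7,2.7,0,0,0,0],[0,0,1.7,0,0,0]]'; python3 m.py; python3 mk.py 2.86
python3 -m jog '[[-6.5,-6.5,0,0,0,0.14],[-6.5,-6.5,0,0,0,0.14],[-6.5,-6.5,0,0,0,0.14],[-6.5,-6.5,0,0,0,0.14],[-6.5,-6.5,0,0,0,0.14],[-6.5,-6.5,0,0,0,0.14],[-6.5,-6.5,0,0,0,0.14],[-6.5,-6.5,0,0,0,0.14]]'; python3 mk.py 2.86; python3 m.py
python3 -m jog '[[-6.5,-6.5,0,0,0,0.14],[-6.5,-6.5,0,0,0,0.14],[-6.5,-6.5,0,0,0,0.14],[-6.5,-6.5,0,0,0,0.14],[-6.5,-6.5,0,0,0,0.14],[-6.5,-6.5,0,0,0,0.14],[-6.5,-6.5,0,0,0,0.14]]'; python3 mk.py 2.86; python3 m.py
```

```text
time: 9.5
tool_pos: [560.9, -295.7, 95.0]
tcp_rot: [3.142, -0.001, 2.414]
contact_force: [0.4, -0.1, -0.6]
grip_width: 0.6
finger_force: 0.0
t 9.5 psi 2.414 c_tool 40.8 -49.8 corner r 45.75 phi 5.1 Frad 0.4 Ftan -0.1 Fz -0.6 z 95.0 j6 -1.45
bar cand deg [(62, 177), (60, 165), (58, 159), (64, 144), (144, 135), (142, 135)] inview 268
time: 10.4
tool_pos: [531.0, -359.8, 94.9]
tcp_rot: [-3.141, -0.0, 1.288]
contact_force: [0.2, -0.6, 0.6]
grip_width: 0.4
finger_force: 0.0
bar cand deg [(58, 251), (60, 250), (62, 248), (56, 207), (64, 167), (22, 154)] inview 282
t 10.45 psi 1.281 c_tool 43.2 -46.9 corner r 45.44 phi -64.6 Frad 0.2 Ftan -0.4 Fz -0.7 z 94.9 j6 -0.43
time: 11.2
tool_pos: [469.8, -364.7, 95.2]
tcp_rot: [-3.141, 0.0, 0.313]
contact_force: [-0.9, -0.1, -0.1]
grip_width: 0.1
finger_force: 0.0
bar cand deg [(58, 249), (60, 245), (62, 232), (56, 222), (-8, 161), (-4, 160)] inview 290
t 11.25 psi 0.306 c_tool 44.9 -47.0 corner r 46.72 phi -121.8 Frad 0.7 Ftan -1.0 Fz -1.2 z 95.1 j6 0.48
```

```bash
python3 -m jog '[[-6.5,-6.5,-1,0,0,0.14],[-6.5,-6.5,-1,0,0,0.14],[-6.5,-6.5,-1,0,0,0.14],[-6.5,-6.5,0,0,0,0.14],[-6.5,-6.5,0,0,0,0.14],[-6.5,-6.5,0,0,0,0.14],[-6.5,-6.5,0,0,0,0.14],[-6.5,-6.5,0,0,0,0.14],[0,0,0,0,0,0]]'; python3 m.py
```

```text
time: 12.2
tool_pos: [430.3, -306.9, 98.4]
tcp_rot: [-3.141, 0.0, -0.8]
contact_force: [0.4, 0.5, -0.3]
grip_width: 0.4
finger_force: 0.0
t 12.2 psi -0.8 c_tool 45.8 -48.8 corner r 48.64 phi 175.8 Frad -0.4 Ftan -0.5 Fz -0.3 z 98.4 j6 1.61
```

```bash
python3 -m jog '[[4,-2,0,0,0,0],[2.5,-1,0,0,0,0],[1,-0.8,0,0,0,0],[4.68,3.6,0,0,0,-0.1],[4.68,3.6,0,0,0,-0.1],[4.68,3.6,0,0,0,-0.1],[4.68,3.6,0,0,0,-0.1],[4.68,3.6,0,0,0,-0.1]]'; python3 m.py
```

```text
time: 13.05
tool_pos: [447.3, -339.3, 98.3]
tcp_rot: [3.141, -0.001, -0.299]
contact_force: [-0.4, -0.1, -0.0]
grip_width: 0.5
finger_force: 0.1
t 13.05 psi -0.299 c_tool 37.9 -46.8 corner r 41.53 phi -150.4 Frad 0.4 Ftan -0.1 Fz -0.0 z 98.3 j6 1.08
```

```bash
python3 -m jog '[[0.2,-1.2,0,0,0,0],[0.2,-0.9,0,0,0,0],[4.6,3.55,0,0,0,-0.1],[4.6,3.55,0,0,0,-0.1]]'; python3 m.py
```

```text
time: 13.5
tool_pos: [454.6, -344.9, 98.1]
tcp_rot: [-3.14, 0.001, -0.102]
contact_force: [-2.4, 2.2, 0.9]
grip_width: 0.5
finger_force: 0.9
t 13.5 psi -0.102 c_tool 38.5 -43.3 corner r 39.48 phi -143.1 Frad 0.5 Ftan -3.2 Fz 0.9 z 98.1 j6 0.89
```

```bash
python3 -m jog '[[4.68,3.5,0,0,0,-0.1],[4.68,3.5,0,0,0,-0.1],[4.6,3.55,0,0,0,-0.1],[4.6,3.55,0,0,0,-0.1],[4.6,3.55,0,0,0,-0.1],[4.6,3.55,0,0,0,-0.1],[4.6,3.55,0,0,0,-0.1],[4.6,3.55,0,0,0,-0.1],[4.6,3.55,0,0,0,-0.1]]'; python3 m.py
```

```text
time: 14.45
tool_pos: [502.2, -363.4, 98.2]
tcp_rot: [-3.141, 0.001, 0.796]
contact_force: [-2.8, -0.9, -0.2]
grip_width: 0.4
finger_force: 0.9
t 14.45 psi 0.796 c_tool 37.8 -43.8 corner r 39.3 phi -90.4 Frad 0.8 Ftan -2.8 Fz -0.2 z 98.2 j6 0.03
```

```bash
python3 -m jog '[[4.65,3.5,0,0,0,-0.1],[4.65,3.5,0,0,0,-0.1],[4.6,3.55,0,0,0,-0.1],[4.6,3.55,0,0,0,-0.1],[4.6,3.55,0,0,0,-0.1],[4.6,3.55,0,0,0,-0.1],[4.6,3.55,0,0,0,-0.1],[4.6,3.55,0,0,0,-0.1],[4.6,3.55,0,0,0,-0.1]]'; python3 m.py; python3 -m jog '[[4.6,3.55,0,0,0,-0.1],[4.6,3.55,0,0,0,-0.1],[4.6,3.55,0,0,0,-0.1],[4.6,3.55,0,0,0,-0.1],[4.6,3.55,0,0,0,-0.1],[4.6,3.55,0,0,0,-0.1],[4.6,3.55,0,0,0,-0.1],[4.6,3.55,0,0,0,-0.1],[0,0,0,0,0,0]]'; python3 m.py
```

```text
time: 15.4
tool_pos: [546.1, -338.0, 98.7]
tcp_rot: [3.141, 0.002, 1.694]
contact_force: [-0.9, -2.9, 0.9]
grip_width: 0.4
finger_force: 1.1
t 15.4 psi 1.694 c_tool 38.0 -44.4 corner r 39.91 phi -38.5 Frad 1.1 Ftan -2.8 Fz 0.9 z 98.7 j6 -0.8
time: 16.35
tool_pos: [555.5, -292.9, 99.2]
tcp_rot: [3.14, 0.004, 2.492]
contact_force: [4.5, 0.4, 0.8]
grip_width: 0.4
finger_force: 2.1
t 16.35 psi 2.492 c_tool 38.5 -45.5 corner r 41.07 phi 7.8 Frad 4.5 Ftan -0.2 Fz 0.8 z 99.2 j6 -1.53
```

```bash
python3 -m jog '[[-3,3,0,0,0,0],[-2.2,2.2,0,0,0,0],[-6.5,-6.5,0,0,0,0.14],[-6.5,-6.5,0,0,0,0.14],[-6.5,-6.5,0,0,0,0.14],[-6.5,-6.5,0,0,0,0.14],[-6.5,-6.5,0,0,0,0.14],[-6.5,-6.5,0,0,0,0.14],[-6.5,-6.5,0,0,0,0.14]]'; python3 m.py; python3 mk.py 5.5
python3 -m jog '[[-6.5,-6.5,0,0,0,0.14],[-6.5,-6.5,0,0,0,0.14],[-6.5,-6.5,0,0,0,0.14],[-6.5,-6.5,0,0,0,0.14],[-6.5,-6.5,0,0,0,0.14],[-6.5,-6.5,0,0,0,0.14],[-6.5,-6.5,0,0,0,0.14]]';python3 m.py; python3 mk.py 5.5
python3 -m jog '[[-6.5,-6.5,0,0,0,0.14],[-6.5,-6.5,0,0,0,0.14],[-6.5,-6.5,0,0,0,0.14],[-6.5,-6.5,0,0,0,0.14],[-6.5,-6.5,0,0,0,0.14],[-6.5,-6.5,0,0,0,0.14],[-6.5,-6.5,0,0,0,0.14],[-6.5,-6.5,0,0,0,0.14],[-2.2,-2.2,0,0,0,0.05]]';python3 m.py; python3 mk.py 5.5
```

```text
time: 17.3
tool_pos: [543.6, -351.7, 97.7]
tcp_rot: [-3.14, -0.001, 1.506]
contact_force: [0.4, -1.6, 1.1]
grip_width: 0.7
finger_force: 0.0
t 17.3 psi 1.506 c_tool 42.8 -49.2 corner r 46.67 phi -49.2 Frad 1.5 Ftan -0.7 Fz 1.1 z 97.7 j6 -0.63
bar cand deg [(42, 137), (38, 136), (40, 136), (44, 136), (36, 135), (30, 135)] inview 290
time: 18.1
tool_pos: [485.0, -369.9, 98.0]
tcp_rot: [-3.141, 0.0, 0.532]
contact_force: [-0.3, 0.4, -0.5]
grip_width: 0.4
finger_force: 0.0
t 18.1 psi 0.532 c_tool 43.1 -49.0 corner r 46.76 phi -105.5 Frad -0.3 Ftan -0.4 Fz -0.5 z 98.0 j6 0.26
bar cand deg [(-8, 163), (2, 162), (-6, 162), (0, 161), (4, 161), (-2, 161)] inview 290
time: 19.1
tool_pos: [433.3, -319.2, 98.3]
tcp_rot: [-3.141, 0.001, -0.633]
contact_force: [-0.0, 0.4, 0.3]
grip_width: 0.3
finger_force: 0.0
t 19.1 psi -0.633 c_tool 43.6 -48.6 corner r 46.88 phi -173.0 Frad -0.0 Ftan -0.4 Fz 0.3 z 98.3 j6 1.43
bar cand deg [(-134, 188), (-136, 179), (-138, 171), (-104, 166), (-120, 166), (-102, 165)] inview 290
```

```bash
python3 -m jog '[[2.7,-2.3,0,0,0,0],[1.4,-1.2,0,0,0,0],[1.3,-1.2,0,0,0,0],[4.6,3.55,0,0,0,-0.1],[4.6,3.55,0,0,0,-0.1],[4.6,3.55,0,0,0,-0.1]]'; python3 m.py; python3 -m jog '[[4.6,3.55,0,0,0,-0.1],[4.6,3.55,0,0,0,-0.1],[4.6,3.55,0,0,0,-0.1],[4.6,3.55,0,0,0,-0.1]]'; python3 m.py
```

```text
time: 19.8
tool_pos: [446.6, -335.5, 98.0]
tcp_rot: [-3.141, 0.001, -0.33]
contact_force: [-1.2, 1.3, -0.3]
grip_width: 0.8
finger_force: 0.9
t 19.8 psi -0.33 c_tool 38.4 -44.5 corner r 40.23 phi -154.8 Frad 0.5 Ftan -1.7 Fz -0.3 z 98.0 j6 1.12
time: 20.25
tool_pos: [461.9, -352.7, 98.0]
tcp_rot: [-3.14, 0.001, 0.068]
contact_force: [-1.6, 1.4, 0.4]
grip_width: 0.7
finger_force: 0.9
t 20.25 psi 0.068 c_tool 38.6 -44.4 corner r 40.26 phi -132.3 Frad -0.1 Ftan -2.1 Fz 0.4 z 98.0 j6 0.72
```

```bash
python3 -m jog '[[4.75,3.4,0,0,0,-0.1],[4.75,3.4,0,0,0,-0.1],[4.65,3.5,0,0,0,-0.1],[4.6,3.55,0,0,0,-0.1],[4.6,3.55,0,0,0,-0.1],[4.6,3.55,0,0,0,-0.1],[4.6,3.55,0,0,0,-0.1],[4.6,3.55,0,0,0,-0.1]]'; python3 m.py; python3 -m jog '[[4.65,3.5,0,0,0,-0.1],[4.6,3.55,0,0,0,-0.1],[4.6,3.55,0,0,0,-0.1],[4.6,3.55,0,0,0,-0.1],[4.6,3.55,0,0,0,-0.1],[4.6,3.55,0,0,0,-0.1],[4.6,3.55,0,0,0,-0.1],[4.6,3.55,0,0,0,-0.1]]'; python3 m.py
```

```text
time: 21.1
tool_pos: [506.2, -363.7, 98.2]
tcp_rot: [-3.141, 0.001, 0.866]
contact_force: [-2.5, -0.3, 0.9]
grip_width: 0.5
finger_force: 1.0
t 21.1 psi 0.866 c_tool 38.3 -44.2 corner r 40.01 phi -86.5 Frad 0.1 Ftan -2.5 Fz 0.9 z 98.2 j6 -0.04
time: 21.95
tool_pos: [545.2, -340.3, 98.6]
tcp_rot: [3.141, 0.002, 1.664]
contact_force: [1.0, -2.9, 0.4]
grip_width: 0.7
finger_force: 1.4
t 21.95 psi 1.664 c_tool 38.8 -44.4 corner r 40.46 phi -41.0 Frad 2.6 Ftan -1.6 Fz 0.4 z 98.6 j6 -0.77
```

```bash
python3 -m jog '[[4.6,3.55,0,0,0,-0.1],[4.6,3.55,0,0,0,-0.1],[4.6,3.55,0,0,0,-0.1],[4.6,3.55,0,0,0,-0.1],[4.6,3.55,0,0,0,-0.1],[4.6,3.55,0,0,0,-0.1],[4.6,3.55,0,0,0,-0.1],[4.6,3.55,0,0,0,-0.1],[4.6,3.55,0,0,0,-0.1],[0,0,0,0,0,0]]'; python3 m.py
```

```text
time: 23.0
tool_pos: [555.3, -289.4, 99.4]
tcp_rot: [3.14, 0.006, 2.563]
contact_force: [8.5, 0.5, 0.8]
grip_width: 0.2
finger_force: 2.8
t 23.0 psi 2.563 c_tool 39.6 -45.5 corner r 41.74 phi 10.8 Frad 8.4 Ftan -1.3 Fz 0.8 z 99.4 j6 -1.6
```

```bash
python3 -m jog '[[-3,3,0,0,0,0],[-1.8,1.8,0,0,0,0],[-6.5,-6.5,0,0,0,0.14],[-6.5,-6.5,0,0,0,0.14],[-6.5,-6.5,0,0,0,0.14],[-6.5,-6.5,0,0,0,0.14],[-6.5,-6.5,0,0,0,0.14],[-6.5,-6.5,0,0,0,0.14],[-6.5,-6.5,0,0,0,0.14]]'; python3 mk.py 8.7
python3 -m jog '[[-6.5,-6.5,0,0,0,0.14],[-6.5,-6.5,0,0,0,0.14],[-6.5,-6.5,0,0,0,0.14],[-6.5,-6.5,0,0,0,0.14],[-6.5,-6.5,0,0,0,0.14],[-6.5,-6.5,0,0,0,0.14],[-6.5,-6.5,0,0,0,0.14]]'; python3 mk.py 8.7
python3 -m jog '[[-6.5,-6.5,0,0,0,0.14],[-6.5,-6.5,0,0,0,0.14],[-6.5,-6.5,0,0,0,0.14],[-6.5,-6.5,0,0,0,0.14],[-6.5,-6.5,0,0,0,0.14],[-6.5,-6.5,0,0,0,0.14],[-6.5,-6.5,0,0,0,0.14],[-6.5,-6.5,0,0,0,0.14],[-4.5,-4.5,0,0,0,0.1]]';python3 m.py; python3 mk.py 8.7
```

```text
time: 23.95
tool_pos: [546.2, -348.9, 97.9]
tcp_rot: [-3.141, -0.0, 1.577]
contact_force: [0.4, -1.0, 0.7]
grip_width: 0.3
finger_force: 0.0
bar cand deg [(38, 252), (36, 250), (40, 243), (34, 239), (42, 146), (44, 139)] inview 282
time: 24.7
tool_pos: [488.7, -371.3, 98.0]
tcp_rot: [-3.141, 0.0, 0.6]
contact_force: [-0.8, -0.2, -0.5]
grip_width: 0.5
finger_force: 0.0
bar cand deg [(36, 254), (38, 253), (34, 253), (40, 230), (-4, 163), (-10, 162)] inview 288
time: 25.65
tool_pos: [432.6, -321.3, 98.2]
tcp_rot: [-3.141, 0.001, -0.617]
contact_force: [0.4, -1.0, -1.0]
grip_width: 0.4
finger_force: 0.0
t 25.65 psi -0.617 c_tool 43.8 -50.0 corner r 47.95 phi -171.0 Frad -0.2 Ftan 1.0 Fz -1.0 z 98.2 j6 1.41
bar cand deg [(36, 254), (38, 253), (34, 252), (40, 242), (-108, 166), (-110, 164)] inview 288
```

```bash
python3 -m jog '[[2.7,-2.9,0,0,0,0],[1.4,-1.5,0,0,0,0],[1.3,-1.4,0,0,0,0],[4.6,3.55,0,0,0,-0.1],[4.6,3.55,0,0,0,-0.1],[4.6,3.55,0,0,0,-0.1]]'; python3 m.py; python3 -m jog '[[4.65,3.5,0,0,0,-0.1],[4.6,3.55,0,0,0,-0.1],[4.6,3.55,0,0,0,-0.1],[4.6,3.55,0,0,0,-0.1]]'; python3 m.py
```

```text
time: 26.35
tool_pos: [447.2, -336.3, 98.1]
tcp_rot: [-3.141, 0.001, -0.309]
contact_force: [-0.4, 2.1, 0.1]
grip_width: 0.9
finger_force: 0.9
t 26.35 psi -0.309 c_tool 38.5 -44.3 corner r 40.12 phi -153.9 Frad -0.6 Ftan -2.1 Fz 0.1 z 98.1 j6 1.1
time: 26.8
tool_pos: [462.9, -353.1, 98.0]
tcp_rot: [-3.141, 0.001, 0.089]
contact_force: [-1.3, 1.7, -0.2]
grip_width: 0.4
finger_force: 0.9
t 26.8 psi 0.089 c_tool 38.5 -44.1 corner r 39.97 phi -131.3 Frad -0.5 Ftan -2.1 Fz -0.2 z 98.0 j6 0.7
```

```bash
python3 -m jog '[[4.75,3.4,0,0,0,-0.1],[4.75,3.4,0,0,0,-0.1],[4.65,3.5,0,0,0,-0.1],[4.6,3.55,0,0,0,-0.1],[4.6,3.55,0,0,0,-0.1],[4.6,3.55,0,0,0,-0.1],[4.6,3.55,0,0,0,-0.1],[4.6,3.55,0,0,0,-0.1]]'; python3 m.py; python3 -m jog '[[4.6,3.55,0,0,0,-0.1],[4.6,3.55,0,0,0,-0.1],[4.6,3.55,0,0,0,-0.1],[4.6,3.55,0,0,0,-0.1],[4.6,3.55,0,0,0,-0.1],[4.6,3.55,0,0,0,-0.1],[4.6,3.55,0,0,0,-0.1],[4.6,3.55,0,0,0,-0.1]]'; python3 m.py
```

```text
time: 27.65
tool_pos: [507.4, -363.1, 98.2]
tcp_rot: [-3.141, 0.001, 0.886]
contact_force: [-2.1, -0.5, 0.6]
grip_width: 0.6
finger_force: 0.9
t 27.65 psi 0.886 c_tool 38.0 -44.0 corner r 39.66 phi -85.2 Frad 0.3 Ftan -2.1 Fz 0.6 z 98.2 j6 -0.06
time: 28.5
tool_pos: [545.8, -338.9, 98.6]
tcp_rot: [3.141, 0.002, 1.685]
contact_force: [0.3, -2.5, 1.5]
grip_width: 0.4
finger_force: 1.2
t 28.5 psi 1.685 c_tool 38.4 -44.4 corner r 40.21 phi -39.5 Frad 1.8 Ftan -1.8 Fz 1.5 z 98.6 j6 -0.79
```

```bash
python3 -m jog '[[4.6,3.55,0,0,0,-0.1],[4.6,3.55,0,0,0,-0.1],[4.55,3.6,0,0,0,-0.1],[4.55,3.6,0,0,0,-0.1],[4.55,3.6,0,0,0,-0.1],[4.55,3.6,0,0,0,-0.1],[4.6,3.55,0,0,0,-0.1],[4.6,3.55,0,0,0,-0.1],[0,0,0,0,0,0]]'; python3 m.py; python3 -m jog '[[-3,3,0,0,0,0],[-1.8,1.8,0,0,0,0],[-6.5,-6.5,0,0,0,0.14],[-6.5,-6.5,0,0,0,0.14],[-6.5,-6.5,0,0,0,0.14],[-6.5,-6.5,0,0,0,0.14],[-6.5,-6.5,0,0,0,0.14],[-6.5,-6.5,0,0,0,0.14],[-6.5,-6.5,0,0,0,0.14]]'; python3 mk.py 11.7; python3 m.py
```

```text
time: 29.45
tool_pos: [556.0, -293.8, 99.1]
tcp_rot: [3.14, 0.004, 2.482]
contact_force: [6.3, 0.1, 0.6]
grip_width: 0.4
finger_force: 2.1
t 29.45 psi 2.482 c_tool 39.1 -45.5 corner r 41.41 phi 6.6 Frad 6.2 Ftan -0.6 Fz 0.6 z 99.1 j6 -1.52
time: 30.4
tool_pos: [542.9, -352.4, 97.8]
tcp_rot: [-3.14, -0.001, 1.496]
contact_force: [0.1, 0.9, 0.2]
grip_width: 0.4
finger_force: 0.0
bar cand deg [(34, 137), (32, 137), (40, 136), (38, 136), (36, 136), (30, 136)] inview 278
t 30.45 psi 1.489 c_tool 43.9 -48.4 corner r 46.97 phi -51.8 Frad 1.1 Ftan -2.1 Fz 0.8 z 97.8 j6 -0.61
```

```bash
python3 -m jog '[[-6.5,-6.5,0,0,0,0.14],[-6.5,-6.5,0,0,0,0.14],[-6.5,-6.5,0,0,0,0.14],[-6.5,-6.5,0,0,0,0.14],[-6.5,-6.5,0,0,0,0.14],[-6.5,-6.5,0,0,0,0.14],[0,0,0,0,0,0]]'; python3 mk.py 11.7;python3 -m jog '[[-6.5,-6.5,0,0,0,0.14],[-6.5,-6.5,0,0,0,0.14],[-6.5,-6.5,0,0,0,0.14],[-6.5,-6.5,0,0,0,0.14],[-6.5,-6.5,0,0,0,0.14],[-6.5,-6.5,0,0,0,0.14],[0,0,0,0,0,0]]'; python3 mk.py 11.7; python3 m.py; ls pics
python3 - <<'E'
import cv2,glob
f=sorted(glob.glob("pics/mk3*.png"))[-1];cv2.imwrite("pics/v9.png",cv2.imread(f)[:400,:640])
E
```

```text
time: 31.2
tool_pos: [492.7, -371.2, 98.2]
tcp_rot: [-3.14, 0.0, 0.665]
contact_force: [0.1, 0.3, 0.1]
grip_width: 0.7
finger_force: 0.0
bar cand deg [(-4, 163), (-166, 162), (4, 162), (0, 162), (-6, 162), (-2, 161)] inview 282
time: 31.95
tool_pos: [445.7, -346.3, 98.3]
tcp_rot: [-3.141, 0.0, -0.172]
contact_force: [-0.2, 0.4, -0.6]
grip_width: 0.2
finger_force: 0.0
bar cand deg [(-72, 150), (-54, 149), (-40, 148), (-70, 148), (-56, 148), (-24, 148)] inview 282
t 32.0 psi -0.168 c_tool 43.6 -49.2 corner r 47.22 phi -145.8 Frad -0.4 Ftan 0.2 Fz -0.2 z 98.5 j6 0.94
c1.png
c2.png
mk10.40.png
mk11.20.png
mk17.35.png
mk18.15.png
mk19.15.png
mk23.95.png
mk24.70.png
mk25.70.png
mk30.40.png
mk31.20.png
mk31.95.png
mk9.55.png
s2.png
side0.png
t2.png
top0.png
w1.png
w1c.png
w1d.png
w2.png
```

View pics/v9.png

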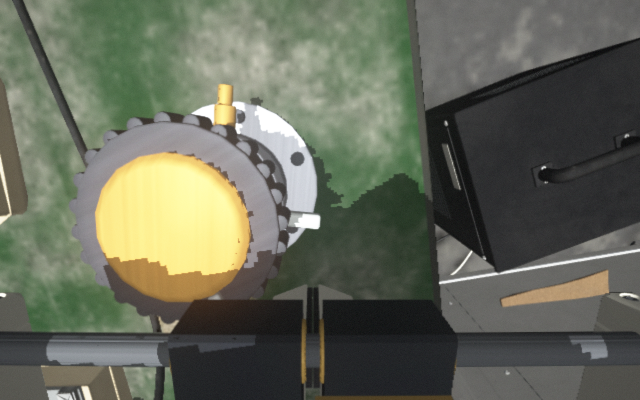

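The view shows the ring free (centre about (180,225)) and the pointer at (300,220). The bar is hidden behind the gripper at the bottom, which fits the roughly −154° I expect. One short stroke remains.

```bash
python3 -m jog '[[2.7,-2.5,0,0,0,0],[1.4,-1.3,0,0,0,0],[1.3,-1.3,0,0,0,0],[4.6,3.55,0,0,0,-0.1],[4.6,3.55,0,0,0,-0.1]]'; python3 m.py; python3 -m jog '[[4.6,3.55,0,0,0,-0.1],[4.6,3.55,0,0,0,-0.1],[4.6,3.55,0,0,0,-0.1],[4.6,3.55,0,0,0,-0.1],[0,0,0,0,0,0]]'; python3 m.py;python3 mk.py 12.2
```

```text
time: 32.55
tool_pos: [459.2, -351.8, 98.3]
tcp_rot: [3.141, 0.002, 0.03]
contact_force: [-2.5, -1.5, 0.2]
grip_width: 0.8
finger_force: 1.2
t 32.55 psi 0.03 c_tool 39.4 -44.8 corner r 41.22 phi -134.8 Frad 2.8 Ftan -0.8 Fz 0.2 z 98.3 j6 0.76
time: 33.1
tool_pos: [480.9, -362.0, 98.1]
tcp_rot: [-3.142, -0.0, 0.425]
contact_force: [-1.2, -1.4, 0.6]
grip_width: 0.9
finger_force: 0.3
t 33.1 psi 0.425 c_tool 38.1 -44.4 corner r 39.97 phi -111.3 Frad 1.8 Ftan -0.6 Fz 0.6 z 98.1 j6 0.37
bar cand deg [(-6, 162), (-4, 161), (-8, 161), (-12, 161), (-2, 161), (-10, 160)] inview 256
```

```bash
python3 -m jog '[[-3,3,0,0,0,0],[-2.4,2.4,0,0,0,0],[-6.5,-6.5,0,0,0,0.14],[-6.5,-6.5,0,0,0,0.14],[-6.5,-6.5,0,0,0,0.14],[-6.5,-6.5,0,0,0,0.14],[-6.5,-6.5,0,0,0,0.14],[-6.5,-6.5,0,0,0,0.14],[-6.5,-6.5,0,0,0,0.14],[-6.5,-6.5,0,0,0,0.14],[0,0,0,0,0,0]]'; python3 m.py; python3 mk.py 12.1
```

```text
time: 34.3
tool_pos: [431.4, -316.1, 98.5]
tcp_rot: [-3.141, 0.0, -0.697]
contact_force: [-0.2, -0.5, 0.1]
grip_width: 0.4
finger_force: 0.0
t 34.3 psi -0.697 c_tool 43.9 -50.2 corner r 48.19 phi -175.5 Frad 0.2 Ftan 0.5 Fz 0.1 z 98.5 j6 1.49
bar cand deg [(-144, 200), (-146, 186), (-98, 183), (-112, 182), (-114, 181), (-122, 181)] inview 280
```

```bash
python3 -m jog '[[2.8,-3,0,0,0,0],[1.5,-1.6,0,0,0,0],[1.4,-1.5,0,0,0,0],[4.6,3.55,0,0,0,-0.1]]'; python3 m.py; python3 -m jog '[[4.6,3.55,0,0,0,-0.1],[4.6,3.55,0,0,0,-0.1]]'; python3 m.py;  python3 -m jog '[[4.6,3.55,0,0,0,-0.1],[4.6,3.55,0,0,0,-0.1]]'; python3 m.py; python3 -m jog '[[4.6,3.55,0,0,0,-0.1],[4.6,3.55,0,0,0,-0.1]]'; python3 m.py
```

```text
time: 34.8
tool_pos: [440.8, -320.5, 98.0]
tcp_rot: [-3.141, 0.003, -0.593]
contact_force: [-1.7, 1.8, 2.1]
grip_width: 0.4
finger_force: 1.2
t 34.8 psi -0.593 c_tool 38.6 -43.7 corner r 39.85 phi -170.9 Frad 1.3 Ftan -2.1 Fz 2.1 z 98.0 j6 1.39
time: 35.05
tool_pos: [445.3, -331.8, 98.1]
tcp_rot: [-3.141, 0.001, -0.392]
contact_force: [-0.2, 2.2, -0.0]
grip_width: 0.7
finger_force: 0.9
t 35.05 psi -0.392 c_tool 38.1 -43.9 corner r 39.57 phi -158.7 Frad -0.7 Ftan -2.1 Fz -0.0 z 98.1 j6 1.18
time: 35.3
tool_pos: [451.5, -341.5, 98.0]
tcp_rot: [-3.141, 0.001, -0.194]
contact_force: [-1.5, 1.3, 0.5]
grip_width: 0.4
finger_force: 0.9
t 35.3 psi -0.194 c_tool 38.1 -43.9 corner r 39.59 phi -147.3 Frad 0.5 Ftan -2.0 Fz 0.5 z 98.0 j6 0.98
time: 35.55
tool_pos: [459.5, -349.9, 98.1]
tcp_rot: [-3.141, 0.001, 0.004]
contact_force: [-2.5, 0.5, -0.1]
grip_width: 0.5
finger_force: 0.9
t 35.55 psi 0.004 c_tool 38.0 -43.9 corner r 39.57 phi -135.8 Frad 1.4 Ftan -2.1 Fz -0.1 z 98.1 j6 0.78
```

```bash
python3 -m jog '[[4.6,3.55,0,0,0,-0.1],[0,0,0,0,0,0]]'; python3 m.py; python3 -m jog '[[-3,3,0,0,0,0],[-3.4,3.4,0,0,0,0],[-6.5,-6.5,0,0,0,0.14],[-6.5,-6.5,0,0,0,0.14],[-6.5,-6.5,0,0,0,0.14],[-6.5,-6.5,0,0,0,0.14],[-6.5,-6.5,0,0,0,0.14],[-14,14,0,0,0,0],[-20,20,0,0,0,0],[0,0,0,0,0,0],[0,0,0,0,0,0]]';  python3 mk.py 12.57
python3 - <<'E'
import cv2,glob
f=sorted(glob.glob("pics/mk3*.png"))[-1];cv2.imwrite("pics/v10.png",cv2.imread(f)[:400,:640]);print(f)
E
```

```text
time: 35.8
tool_pos: [464.5, -353.9, 98.1]
tcp_rot: [3.141, 0.0, 0.101]
contact_force: [-0.4, -0.5, -1.3]
grip_width: 0.3
finger_force: 0.3
t 35.8 psi 0.101 c_tool 37.5 -44.6 corner r 39.62 phi -129.1 Frad 0.7 Ftan -0.0 Fz -1.3 z 98.1 j6 0.69
time: 36.95
tool_pos: [385.5, -333.6, 98.7]
tcp_rot: [3.141, -0.001, -0.598]
contact_force: [0.1, 0.2, -0.3]
grip_width: 0.2
finger_force: 0.0
bar cand deg [(-102, 243), (-100, 240), (-98, 235), (-104, 224), (-122, 152), (-124, 150)] inview 250
pics/mk36.95.png
```

View pics/v10.png

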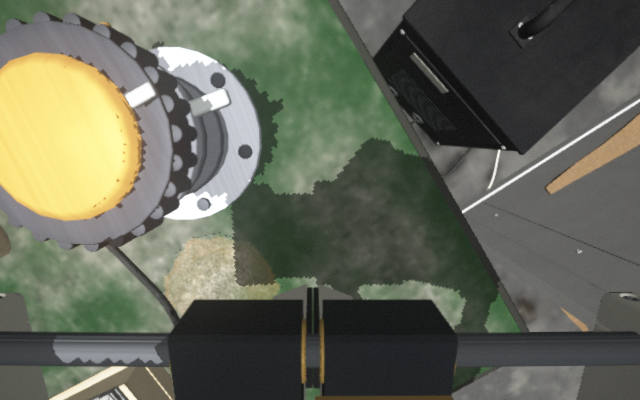

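The bar at (141,95) px lies over the pointer at (212,102), about −101° against −105°. The finger is about 60 mm clear of the ring, so I'm handing in.

```bash
python3 -c "
from plant import bot
print(bot.get_obs()['contact_force']);print(bot.close_job())"
```

```text
[-0.237463    0.59482946  0.79612542]
the job is handed in; nothing more can be done
None
```

I loosened the ring two full turns with a closed fingertip against its rim and handed the job in at about 37 s; no verdict came back. In the last image the bar was over the pointer to within about 5° and the finger was clear of the ring. Radial force in my readings stayed under 9 N. I never moved the arm near the cap, tape or weight, but I didn't re-measure their positions.

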